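Shut the filter drawer and bring the fuller spray can over the spray bench

TASK

Get the spray bench ready: push its open filter drawer fully home until it seats in its catch. Then lift the two white spray cans one after the other to feel which is heavier, setting down gently any can you put back, and leave the lighter one standing upright on the worktop. Finish still holding the heavier can, upright and still, in the air a few centimetres clear above the front half of the bench's grille, ahead of the model car, and leave the car, the bottle and the tape roll where they are.

Things in the scene. Friction and masses are not known exactly. Their poses are not given: they have to be found in the camera images.
- spray_bench: the downdraft spray bench, a grey sheet-steel box fixed on the worktop, 260 mm deep (x), 360 mm wide (y), 115 mm high, with a flat slotted steel grille as its top. Origin: centre of its underside, on the worktop (height 0). Its -x axis points out of the front, where the drawer is, towards the robot; z up.
- spray_spot (a point): point on the grille's surface in the middle of its front half (115 mm above the worktop, 55 mm ahead of the grille's centre), axes as the bench's: where the can is to be held above. The front half reaches 70 mm either way along the bench's x and 150 mm either way along its y.
- filter_drawer (a joint): how far the filter drawer is open, in m: 0 is home. It slides out along the bench's -x axis, up to 0.10, with about 1.5 N of friction, and stays where it is left. In the last 10 mm a sprung roller catch resists with up to about 8 N, then over the last 4 mm draws the drawer home and keeps it there.
- drawer_lip (a point): middle of the front edge of the drawer's pull lip: 120 mm long (y), 4 mm thick, 89 mm above the worktop, 16 mm out from the drawer's white front panel (322 mm wide, 29 to 93 mm above the worktop). Moves with the drawer, axes as the bench's. A push along the bench's +x on lip or panel shuts it. Drawer home: lip 30 mm ahead of the bench's front face.
- can_a_mid (a point): can A: white steel spray can on the worktop: 53 mm across, straight wall up to 115 mm, then dome and black nozzle (17 mm across), 150 mm tall. This point: on its axis half-way up, 75 mm above its foot; z up the can. The two cans look alike and their places tell nothing; one is nearly full and weighs at least 110 g more than the other (both under 350 g).
- can_b_mid (a point): can B: white steel spray can on the worktop: 53 mm across, straight wall up to 115 mm, then dome and black nozzle (17 mm across), 150 mm tall. This point: on its axis half-way up, 75 mm above its foot; z up the can. The two cans look alike and their places tell nothing; one is nearly full and weighs at least 110 g more than the other (both under 350 g).
- model_car: bystander: white model car, 165 mm long, 68 mm wide, 50 mm high, lying along the bench's y on the rear half of the grille. Origin at the centre of its underside.
- solvent_bottle: bystander: closed white plastic bottle, 68 mm across, 170 mm tall, standing on the worktop at the left. Origin at the centre of its underside.
- tape_roll: bystander: roll of masking tape lying flat on the worktop to the right of the cans, 104 mm across, 24 mm high. Origin at the centre of its underside.
Mind the look-alikes: they are no part of the job. Leave any red look-alike of the part that bears can_b_mid alone.

How it is judged:
By the outcome, as a careful person would: the job done as asked, in the order asked, and still so for the second after the job is handed in, while the arm keeps its last pose, push and grip.
It also fails if it takes over 72 s, if anything falls off the work surface, if the arm or the gripper's body presses on something with over 40 N, if the wrist force passes 120 N, or if a joint passes its speed limit or range.

ROBOT

A 7-joint arm with a two-finger parallel gripper is mounted at the origin on the work surface. World frame = base frame: x ahead of the robot, y to its left, z up, the work surface at z = 0. Lengths are in m, angles in rad, forces in N, time in s.
With the tool pointing down it reaches from about 0.425 to 0.925 m from the base axis. Payload 6.8 kg.
Tool frame: the origin (TCP) lies between the finger pads; the fingertips stand 22 mm ahead of it and the grasp point (between the pads) lies 3 mm ahead of it (bot.tip_reach is the distance from the TCP to the fingertips, in m); z points along the fingers, x is the direction in which the jaws open and shut, and the axes are right-handed (so a half turn about z gives the same grasp; the last joint's range is limited). The gripper opens to 85 mm and grips with 20 to 120 N. Pads are 22 mm wide; open, the fingers measure 114 mm over their backs; the gripper's body (76 mm by 85 mm) begins 54 mm behind the grasp point. The pads swing forward as they close: fully open they stand 13 mm farther back than shut.
Start: joints at [-1.401, 0.477, 0.022, 1.555, -0.011, 1.109, -0.083], TCP at [0.185, 0.649, 0.253] pointing down, gripper open.
Joint ranges: [-2.96, 2.96], [-0.34, 2.1], [-1.41, 1.46], [0.24, 2.44], [-1.37, 4.51], [0.17, 1.92], [-2.96, 2.96]. Speed limits (rad/s): [2.39, 2.39, 3.14, 3.14, 3.14, 3.14, 3.14].

INTERFACE

Orientations are given as a unit quaternion [w, x, y, z].
In Python, from station import bot gives the robot as it stands.
- The arm moves only by the tool step_arm, never from a script. Its argument "targets" is a list of rows, each a list of 5 numbers: the shift along the tool's x, y, z in mm, then the turn about the tool's z in degrees, then the closure, from 0 (fully open) to 1 (shut). In form: [[dx, dy, dz, spin, jaw], ...]. A call has 1 to 20 rows; each row is the pose to reach, as a shift and turn from the pose commanded when the call began, along the tool's axes at that moment; what a row does not reach only later rows make up. A row lasts 1/12 s, in which the tool goes at most 41.7 mm and 7.16 degrees, less where a joint would pass 70% of its speed; a pose out of reach is approached as far as the arm can. A call with a gripper value outside its range is refused whole. The fingers move at their own pace and stop on an object; "newtons" is the grip in N (left out, the last holds). Time passes only in rows, so rows that repeat a pose let the fingers close. It gives the time, the measured TCP pose, the force and the opening at its end, in the units of the state.
- bot.get_obs(): the state, without advancing time (a new reading comes with each control period).
- bot.read_camera(name): name is "side" or "top" or "wrist"; returns a dict with "frame" (384x512x3 uint8, red, green, blue), "z_map" (384x512 float32, m along the optical axis (not along the pixel's ray), 0 where there is no reading), "fov_y" (degrees; the focal length in pixels is half the picture's height over the tangent of half this angle, whatever the lens; pixels are square), "cx", "cy" (the principal point, pixels), "R" (3x3) and "t" (3): a world point X has camera coordinates R X + t. Camera axes: x right, y down, z forward; pixel columns grow to the right and rows downward; lengths in m; the calibration is good to about 2 mm. A picture is of the moment at which its call begins.
- bot.hand_in(): hands the job in, once; it reports no verdict.
The state is a dict: "t": time; "q": joint angles; "joint_vel": joint speeds; "joint_torque": joint torques, N m; "eef_pos": TCP position; "tool_rot": TCP orientation; "contact_force": force on the tool from outside, world axes, zero at the start; "torque": the same for the moment, N m; "gripper_width": opening from 0.0 (shut) to 1.0 (fully open).
Only numpy, scipy, OpenCV 4.12 (cv2) and the standard library are available. Lean on these libraries where they do the work, as an engineer would, in place of code of your own. Each camera call takes 0.05 s, during which the arm holds its last target.

## Working session

There is one attempt and no reset: what is moved stays moved. The work goes in short steps, Python scripts to look and compute and a tool call to move; the robot and the scene stay as the last step left them, time stands still between calls to the robot, and variables do not carry over. Pictures are saved under pics/ and viewed, and the job is handed in when it is done.

Besides the shell and the picture viewer there is one more tool, called after "Emit:" as name([rows], argument=value, ...), one row to a line, values as JSON. step_arm: Moves the arm, as the interface text tells. Its arguments: {"type":"object","properties":{"targets":{"type":"array"},"newtons":{"type":"number"}},"required":["targets"]}

```bash
ls; mkdir -p pics; python3 - <<'E'
from station import bot
import cv2
print(bot.get_obs(), bot.tip_reach)
for n in ("side","top","wrist"):
    c=bot.read_camera(n); cv2.imwrite(f"pics/{n}0.png",c["frame"][:,:,::-1]); print(n,c["fov_y"],c["cx"],c["cy"],c["R"],c["t"],(c["z_map"]>0).mean())
E
```

```text
pics
{'t': 0.0, 'q': array([-1.40109398,  0.47782039,  0.02234729,  1.55645591, -0.01150056,
        1.10929866, -0.08306573]), 'joint_vel': array([-1.09132305e-05,  2.05734067e-04,  1.29795829e-03,  2.78699239e-04,
       -2.78291566e-04, -9.96307441e-04, -2.03234854e-04]), 'joint_torque': array([ 2.29228517e-04, -5.96456087e+01,  1.60744652e+00, -2.81204742e+01,
        1.23697377e-02,  9.48821398e-03,  2.45704325e-05]), 'eef_pos': array([0.18497784, 0.64858233, 0.25231034]), 'tool_rot': array([ 6.13312632e-04,  7.98183825e-01,  6.02413248e-01, -6.95108775e-04]), 'contact_force': array([ 0.74183072,  0.01845685, -0.80802097]), 'torque': array([ 0.00766944, -0.02084559,  0.01838657]), 'gripper_width': 1.001853302472744} 0.022
side 55.26228525129192 257.0855054830217 187.4157918379698 [[ 0.8754337  -0.48332291 -0.00384836]
 [-0.26721071 -0.4773284  -0.83711172]
 [ 0.40275834  0.73386413 -0.54701842]] [-0.51569307  0.23958817  1.03357117] 0.99578857421875
top 56.22391942723534 257.1238682302754 191.22493094003192 [[ 0.17983417 -0.98369546  0.00170793]
 [-0.96363396 -0.17651497 -0.20062916]
 [ 0.19765947  0.03443416 -0.97966577]] [-0.09889538  0.58225331  1.07117881] 0.9961903889973959
wrist 64.59573226627666 257.4480047557406 191.93264820332902 [[ 0.27412219  0.96169273 -0.00203158]
 [ 0.90952959 -0.25856608  0.32542205]
 [ 0.31243072 -0.09105319 -0.94556669]] [-0.6738261  -0.04210145  0.38179544] 0.9955800374348959
```

View pics/side0.png

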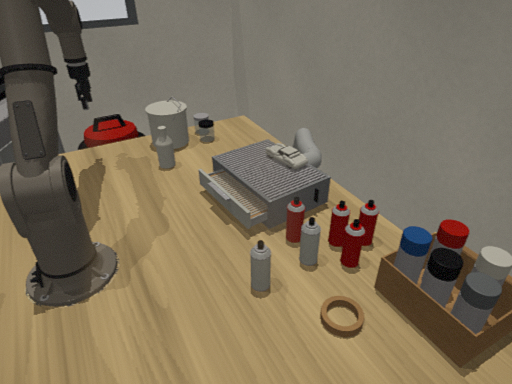

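View pics/top0.png

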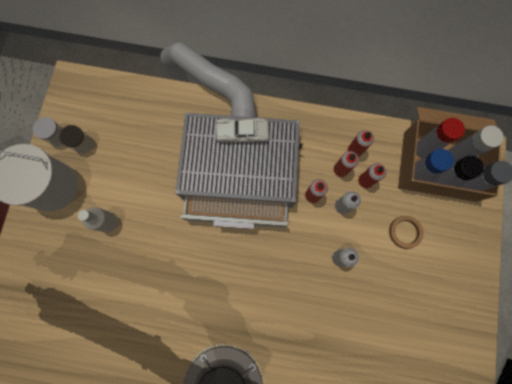

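View pics/wrist0.png

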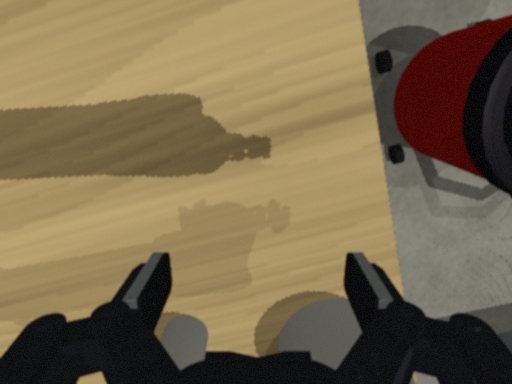

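The top view shows:
- White cans at (350,202) and (348,258).
- Red look-alikes at (316,190), (346,163), (361,142) and (372,176).
- White or grey jars in the crate at (488,138) and (498,172), and jars at (45,128) and (72,136).
- Solvent bottle at (92,217), tape at (406,232), bench at (240,160) with its drawer front at about (236,222), and the car at (242,130).

The side view shows the white cans at (310,243) and (261,267). I'll choose those two, the white straight-walled cans with black nozzles.

```bash
cat > h.py <<'E'
import numpy as np, cv2
from station import bot
def foc(c): return c["frame"].shape[0]/2/np.tan(np.radians(c["fov_y"])/2)
def ray(c,u,v):
    f=foc(c); d=np.array([(u-c["cx"])/f,(v-c["cy"])/f,1.]); R=c["R"]; return -R.T@c["t"], R.T@d
def plane(c,u,v,z):
    o,d=ray(c,u,v); return o+d*(z-o[2])/d[2]
def tri(c1,p1,c2,p2):
    o1,d1=ray(c1,*p1);o2,d2=ray(c2,*p2)
    s=np.linalg.lstsq(np.stack([d1,-d2],1),o2-o1,rcond=None)[0]
    a=o1+d1*s[0];b=o2+d2*s[1]; return (a+b)/2,np.linalg.norm(a-b)
def cloud(c):
    f=foc(c);z=c["z_map"].astype(float);v,u=np.mgrid[:z.shape[0],:z.shape[1]]
    P=np.stack([(u-c["cx"])/f*z,(v-c["cy"])/f*z,z],-1)-c["t"]
    return P@c["R"]
E
python3 - <<'E'
from h import *
T=bot.read_camera("top");S=bot.read_camera("side")
cv2.imwrite("pics/topcrop.png",cv2.resize(T["frame"][100:290,170:430,::-1],None,fx=3,fy=3,interpolation=cv2.INTER_CUBIC))
cv2.imwrite("pics/sidecrop.png",cv2.resize(S["frame"][130:330,190:390,::-1],None,fx=3,fy=3,interpolation=cv2.INTER_CUBIC))
E
```

```text
(no output)
```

View pics/topcrop.png

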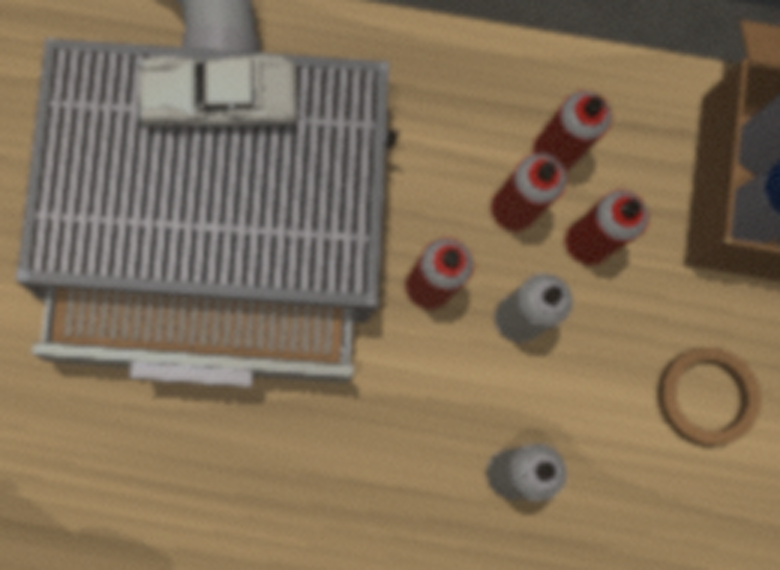

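View pics/sidecrop.png

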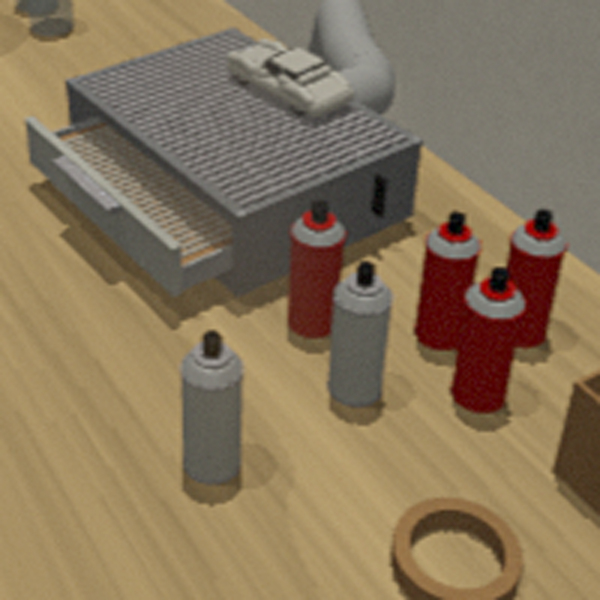

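The crops confirm the two plain white cans: nozzles at (553,296) and (545,470) in the top crop, (366,265) and (212,334) in the side crop. The drawer is open, with its lip at (190,378) in the top crop.

```bash
python3 - <<'E'
from h import *
np.set_printoptions(precision=4,suppress=True)
T=bot.read_camera("top");S=bot.read_camera("side")
t=lambda x,y:((x+.5)/3-.5+170,(y+.5)/3-.5+100)
s=lambda x,y:((x+.5)/3-.5+190,(y+.5)/3-.5+130)
for n,a,b in [("can1 noz",(552,294),(366,267)),("can2 noz",(545,469),(212,337)),("redN",(450,260),(320,206)),("FR",(377,303),(240,215)),("BR",(387,65),(420,143)),("FL",(20,280),(67,82)),("BL",(48,41),(238,28)),("drR",(353,375),(182,255)),("drL",(35,351),(27,121))]:
    print(n,*tri(T,t(*a),S,s(*b)))
print("lip on z=.089",plane(T,*t(131,377),.089),plane(T,*t(251,386),.089))
for n,p in dict(FL=(20,280),FR=(377,303),BR=(387,65),BL=(48,41)).items(): print(n,plane(T,*t(*p),.115))
for nm,c in (("top",T),("side",S)):
    P=cloud(c)
    for n,xy in (("c1",(0.60,-0.36)),("c2",(.45,-.33))): pass
    g=P[(P[...,2]>.11)&(P[...,2]<.12)]
    m=(P[...,2]>.1)&(P[...,2]<.2)&(P[...,0]>.3)&(P[...,0]<.9)&(P[...,1]>-.5)&(P[...,1]<-.15)
    Q=P[m]; print(nm,len(Q))
    m2=((m)*255).astype(np.uint8)
    k,l,st,ce=cv2.connectedComponentsWithStats(m2)
    for i in range(1,k):
        if st[i,4]>15: 
            q=P[l==i]; print(ce[i],st[i,4],q.min(0),q.max(0),np.median(q,0), c["frame"][l==i].mean(0))
E
```

```text
can1 noz [ 0.606  -0.2739  0.147 ] 0.003453032708780559
can2 noz [ 0.4392 -0.288   0.1467] 0.0014160726171628102
redN [ 0.6226 -0.1729  0.1468] 0.005914042302403732
FR [ 0.5716 -0.1113  0.1164] 0.000681309235502439
BR [ 0.824  -0.0824  0.1105] 0.0025019470789865578
FL [0.5312 0.2417 0.1137] 0.0009125501644214047
BL [0.788  0.2685 0.1145] 0.00894976683385408
drR [ 0.5045 -0.103   0.084 ] 0.008220724555302702
drL [0.4666 0.2171 0.089 ] 0.0006043818652323725
lip on z=.089 [0.4581 0.117  0.089 ] [ 0.4708 -0.0028  0.089 ]
FL [0.5305 0.2416 0.115 ]
FR [ 0.5716 -0.1112  0.115 ]
BR [ 0.8208 -0.0816  0.115 ]
BL [0.7834 0.2698 0.115 ]
top 2720
[418.0043 149.2179] 234 [ 0.6966 -0.5     0.1   ] [ 0.8999 -0.4465  0.114 ] [ 0.8032 -0.4505  0.1076] [91.5171 69.4145 48.3291]
[438.1122 132.8614] 303 [ 0.8186 -0.4999  0.1007] [ 0.8706 -0.4844  0.1988] [ 0.8384 -0.4903  0.164 ] [73.7228 35.6568 33.9406]
[364.5863 138.9116] 249 [ 0.7764 -0.3169  0.1   ] [ 0.831  -0.2656  0.1539] [ 0.7961 -0.2873  0.1237] [102.1205  71.9719  65.996 ]
[431.9686 163.6634] 606 [ 0.714  -0.5     0.1003] [ 0.7799 -0.459   0.1
[... 1066 characters left out ...]
52 -0.3019  0.1227] [102.548   60.8719  56.6762]
[311.0767 229.0383] 313 [ 0.5795 -0.3043  0.1   ] [ 0.6281 -0.2587  0.1516] [ 0.5987 -0.2877  0.123 ] [105.9137 103.115   96.5176]
[354.7523 230.935 ] 323 [ 0.6793 -0.3695  0.1001] [ 0.7301 -0.3216  0.1521] [ 0.6967 -0.3508  0.1226] [101.87    57.3344  53.9319]
[439.6311 230.1553] 103 [ 0.8229 -0.4999  0.1007] [ 0.898  -0.4499  0.199 ] [ 0.8394 -0.4943  0.1821] [109.3301  45.6408  36.8155]
[403.4544 246.493 ] 647 [ 0.6978 -0.5     0.1   ] [ 0.7817 -0.4483  0.1998] [ 0.7203 -0.4841  0.1655] [56.2287 66.7063 80.5301]
[260.5788 253.038 ] 368 [ 0.4121 -0.3191  0.1003] [ 0.4668 -0.2682  0.1537] [ 0.4319 -0.3036  0.1239] [112.606  107.9375  98.9185]
```

```bash
cat >> h.py <<'E'
np.set_printoptions(precision=4,suppress=True)
from scipy.spatial.transform import Rotation as Ro
def pose():
    o=bot.get_obs(); w,x,y,z=o["tool_rot"]; return o,o["eef_pos"],Ro.from_quat([x,y,z,w]).as_matrix()
def go(*tg,ang=None):
    o,p,R=pose(); a=np.degrees(np.arctan2(R[1,0],R[0,0]))
    print("t",round(o["t"],2),"p",p,"ang",round(a,2),"z",R[:,2],"F",o["contact_force"],"w",round(o["gripper_width"],3))
    for t in tg: print(t,"-> shift mm",np.round(R.T@(np.array(t)-p)*1000,1))
    if ang is not None:
        s=(a-ang+90)%180-90; print("spin",round(s,1))
def weigh(n=15):
    F=[];
    for i in range(n):
        bot.read_camera("wrist"); o=bot.get_obs(); F.append(np.r_[o["contact_force"],o["joint_torque"][[1,3]]])
    F=np.array(F); print("F,tau mean",F.mean(0),"std",F.std(0), "t",o["t"])
E
python3 -c "
from h import *
go((.44,.15,.2),(.435,.0535,.2),(.435,.0535,.095),ang=96.5)
T=bot.read_camera('top');P=cloud(T)
for n,u,v in (('bottle',92,217),('tape',406,219),('car',242,130)): print(n,P[v,u])
"
```

```text
t 0.35 p [0.1851 0.649  0.2531] ang 74.08 z [-0.0001 -0.0004 -1.    ] F [ 0.2218 -0.0416  0.4812] w 0.998
(0.44, 0.15, 0.2) -> shift mm [-410.   382.    53.2]
(0.435, 0.0535, 0.2) -> shift mm [-504.1  403.7   53.3]
(0.435, 0.0535, 0.095) -> shift mm [-504.1  403.7  158.3]
spin -22.4
bottle [0.4143 0.455  0.145 ]
tape [ 0.5948 -0.4768  0.021 ]
car [0.7421 0.0807 0.1655]
```

Emit:
step_arm([
  [-35,33,0,0,1],
  [-70,65,0,0,1],
  [-105,98,0,-2,1],
  [-140,130,0,-5,1],
  [-175,163,0,-8,1],
  [-210,196,0,-11,1],
  [-245,228,5,-14,1],
  [-280,261,10,-17,1],
  [-315,293,20,-20,1],
  [-350,326,30,-22.4,1],
  [-380,354,40,-22.4,1],
  [-410,382,50,-22.4,1],
  [-440,390,55,-22.4,1],
  [-475,397,60,-22.4,1],
  [-504,403,70,-22.4,1],
  [-504,403,70,-22.4,1],
  [-504,403,70,-22.4,1],
])

```text
t: 1.82
eef_pos: [0.4333, 0.047, 0.1822]
tool_rot: [0.0, 0.67, 0.743, -0.002]
contact_force: [-0.3, 0.0, -0.4]
gripper_width: 0.004
```

```bash
python3 -c "
from h import *
W=bot.read_camera('wrist');cv2.imwrite('pics/w1.png',W['frame'][:,:,::-1])
go((.435,.0535,.095),ang=96.5)
T=bot.read_camera('top');cv2.imwrite('pics/t1.png',T['frame'][:,:,::-1])
"
```

```text
t 1.87 p [0.4339 0.0503 0.1828] ang 96.08 z [-0.0013 -0.0011 -1.    ] F [-0.6462  1.0468  0.1011] w -0.003
(0.435, 0.0535, 0.095) -> shift mm [ 3.1  1.6 87.8]
spin -0.4
```

View pics/w1.png

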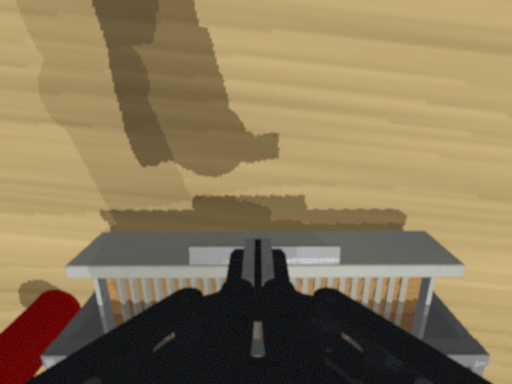

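View pics/t1.png

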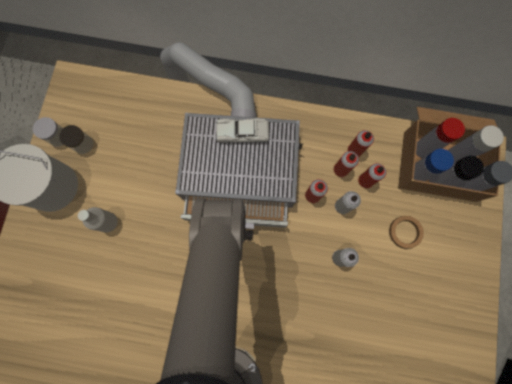

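```bash
python3 -c "
from h import *
W=bot.read_camera('wrist')
for u,v in ((190,247),(339,247)): print(plane(W,u,v,.089))
P=cloud(W);print(P[253,210],P[253,320],P[247,210],P[245,210])
go((.435,.0535,.095),(.435,.0535,.09),ang=96.5)
"
```

```text
[0.476  0.0031 0.089 ]
[0.463  0.1214 0.089 ]
[0.4787 0.0195 0.0908] [0.4688 0.1066 0.0913] [0.4737 0.0191 0.09  ] [0.47   0.0194 0.0933]
t 1.97 p [0.4346 0.0542 0.1835] ang 96.44 z [ 0.0004  0.0005 -1.    ] F [ 0.5207  0.0396 -0.1202] w -0.001
(0.435, 0.0535, 0.095) -> shift mm [-0.8  0.2 88.5]
(0.435, 0.0535, 0.09) -> shift mm [-0.8  0.2 93.5]
spin -0.1
```

Emit:
step_arm([
  [0,0,20,0,1],
  [0,0,40,0,1],
  [0,0,60,0,1],
  [0,0,75,0,1],
  [0,0,85,0,1],
  [0,0,91,0,1],
  [0,0,91,0,1],
  [0,5,91,0,1],
  [0,10,91,0,1],
  [0,16,91,0,1],
  [0,23,91,0,1],
  [0,30,91,0,1],
  [0,37,91,0,1],
  [0,44,91,0,1],
  [0,50,91,0,1],
  [0,50,91,0,1],
  [0,50,91,0,1],
])

```text
t: 3.38
eef_pos: [0.4849, 0.0596, 0.0923]
tool_rot: [0.0, 0.666, 0.746, 0.0]
contact_force: [0.9, 0.9, 0.3]
gripper_width: -0.003
```

```bash
python3 -c "
from h import *
W=bot.read_camera('wrist');cv2.imwrite('pics/w2.png',W['frame'][:,:,::-1])
go(ang=96.5)
T=bot.read_camera('side');cv2.imwrite('pics/s2.png',T['frame'][:,:,::-1])
"
```

```text
t 3.43 p [0.4844 0.0595 0.0923] ang 96.47 z [ 0.0005 -0.     -1.    ] F [-0.3866  0.1496 -0.0727] w 0.001
spin -0.0
```

View pics/w2.png

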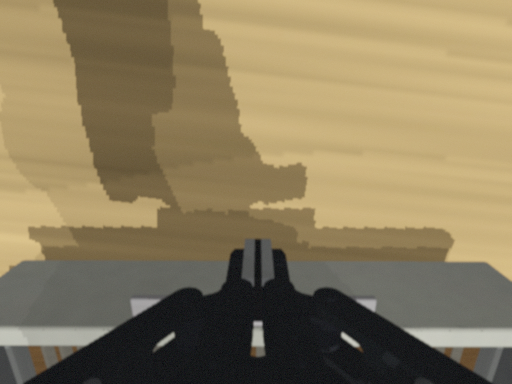

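View pics/s2.png

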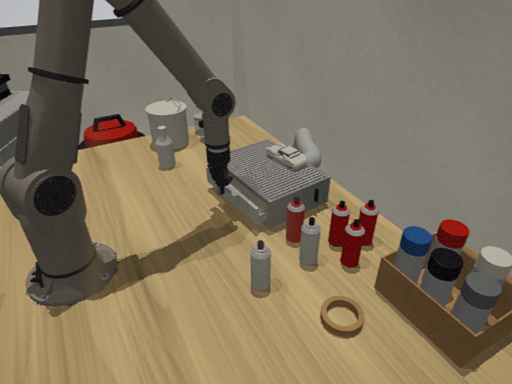

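The drawer is partly shut and the fingers are at the lip (wrist view, fingertips at about (258,245), lip edge at row 300). I'll keep pushing.

Emit:
step_arm([
  [0,4,0,0,1],
  [0,8,0,0,1],
  [0,12,0,0,1],
  [0,15,0,0,1],
  [0,18,0,0,1],
  [0,20,0,0,1],
])

```text
t: 3.98
eef_pos: [0.5024, 0.0615, 0.0919]
tool_rot: [-0.001, 0.666, 0.746, -0.002]
contact_force: [-5.9, -0.2, 4.5]
gripper_width: 0.0
```

Emit:
step_arm([
  [0,2,0,0,1],
  [0,4,0,0,1],
  [0,6,0,0,1],
  [0,6,0,0,1],
])

```text
t: 4.32
eef_pos: [0.5099, 0.0625, 0.0922]
tool_rot: [-0.0, 0.666, 0.746, -0.0]
contact_force: [-3.6, -1.3, 0.2]
gripper_width: -0.001
```

```bash
python3 -c "
from h import *
go(ang=96.5)
T=bot.read_camera('side');cv2.imwrite('pics/s3.png',cv2.resize(T['frame'][130:260,180:340,::-1],None,fx=4,fy=4))
"
```

```text
t 4.32 p [0.5099 0.0625 0.0922] ang 96.48 z [-0.0007 -0.0001 -1.    ] F [-3.566  -1.3275  0.1998] w -0.001
spin -0.0
```

View pics/s3.png

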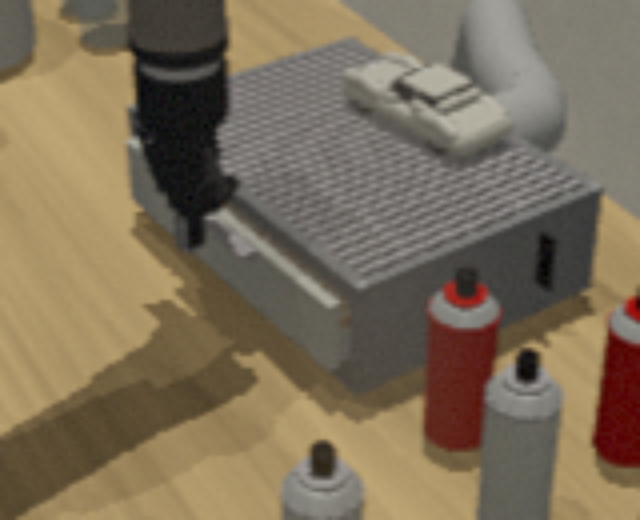

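Emit:
step_arm([
  [0,1,0,0,1],
  [0,2,0,0,1],
  [0,3,0,0,1],
  [0,3,0,0,1],
])

```text
t: 4.7
eef_pos: [0.5102, 0.0625, 0.0919]
tool_rot: [-0.002, 0.666, 0.746, -0.002]
contact_force: [-10.5, -1.0, 8.3]
gripper_width: -0.002
```

Emit:
step_arm([
  [0,1,0,0,1],
  [0,2,0,0,1],
  [0,3,0,0,1],
  [0,3,0,0,1],
])

```text
t: 5.03
eef_pos: [0.5103, 0.0626, 0.0914]
tool_rot: [-0.004, 0.666, 0.746, -0.004]
contact_force: [-17.5, -1.2, 13.9]
gripper_width: 0.002
```

Position has stopped at x=0.510 while the force climbs to 17 N. That is above the catch's 8 N plus friction, so the drawer is on its stop. I'll back off and check.

Emit:
step_arm([
  [0,-6,0,0,1],
  [0,-15,0,0,1],
  [0,-28,0,0,1],
  [0,-40,0,0,1],
  [0,-45,-15,0,0.6],
  [0,-45,-45,0,0],
  [0,-45,-85,0,0],
  [0,-45,-110,0,0],
  [0,-45,-110,0,0],
])

```text
t: 5.78
eef_pos: [0.4751, 0.0588, 0.2078]
tool_rot: [0.003, 0.666, 0.746, 0.005]
contact_force: [1.3, -0.4, 0.4]
gripper_width: 0.706
```

```bash
python3 -c "
from h import *
W=bot.read_camera('wrist');cv2.imwrite('pics/w4.png',W['frame'][:,:,::-1])
go((.438,-.291,.21),(.438,-.291,.104),ang=96.5)
T=bot.read_camera('side');cv2.imwrite('pics/s4.png',cv2.resize(T['frame'][130:260,180:340,::-1],None,fx=4,fy=4))
"
```

```text
t 5.83 p [0.4738 0.0588 0.2054] ang 96.49 z [ 0.0082  0.0029 -1.    ] F [-0.8017 -0.1664 -0.2404] w 0.793
(0.438, -0.291, 0.21) -> shift mm [-343.5  -75.    -5.9]
(0.438, -0.291, 0.104) -> shift mm [-343.7  -75.9  100.1]
spin -0.0
```

View pics/w4.png

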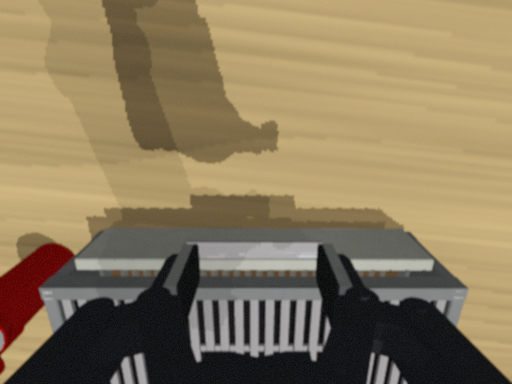

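View pics/s4.png

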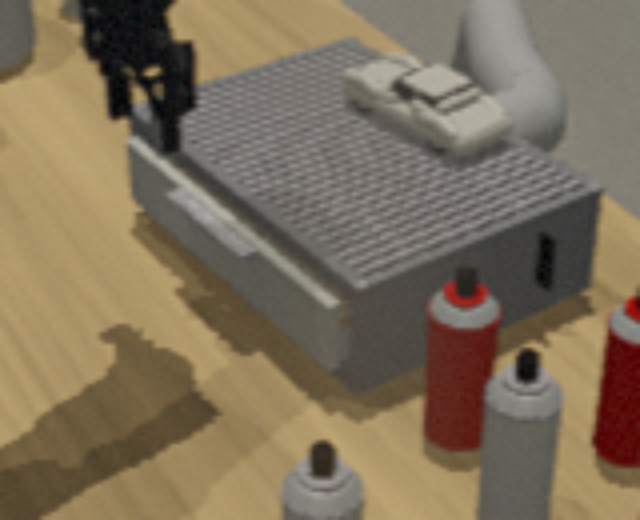

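```bash
python3 -c "
from h import *
W=bot.read_camera('wrist')
g=cv2.resize(W['frame'][225:310,190:330,::-1],None,fx=5,fy=5,interpolation=cv2.INTER_CUBIC);cv2.imwrite('pics/w5.png',g)
P=cloud(W)
for v in range(236,300,3): print(v,P[v,230],W['frame'][v,230])
go((.438,-.291,.21),ang=96.5)
"
```

```text
236 [0.5389 0.0374 0.0384] [88 89 82]
239 [0.5386 0.0379 0.0454] [91 90 85]
242 [0.5386 0.0385 0.0516] [92 91 86]
245 [0.539  0.039  0.0569] [90 89 83]
248 [0.5224 0.0405 0.0914] [120 121 120]
251 [0.5256 0.0407 0.091 ] [153 152 152]
254 [0.5285 0.041  0.0911] [153 151 152]
257 [0.5318 0.0412 0.0907] [156 154 154]
260 [0.5341 0.0415 0.0918] [180 177 178]
263 [0.5374 0.0417 0.0914] [174 171 172]
266 [0.5394 0.042  0.0929] [148 148 140]
269 [0.5424 0.0423 0.0931] [166 166 157]
272 [0.5455 0.0426 0.0931] [165 165 156]
275 [0.5484 0.0428 0.0933] [157 157 148]
278 [0.5782 0.0422 0.0558] [88 68 47]
281 [0.5825 0.0424 0.0548] [83 63 42]
284 [0.5523 0.0438 0.1009] [64 63 63]
287 [0.5518 0.0442 0.1057] [62 62 64]
290 [0.5523 0.0445 0.1091] [61 61 63]
293 [0.552  0.0448 0.1132] [61 63 64]
296 [0.5537 0.0451 0.1149] [116 119 118]
299 [0.5562 0.0454 0.1155] [118 119 120]
t 5.93 p [0.4714 0.0583 0.2024] ang 96.49 z [ 0.0015  0.0007 -1.    ] F [-0.0896 -0.1128  1.0073] w 0.948
(0.438, -0.291, 0.21) -> shift mm [-343.3  -72.7   -7.9]
spin -0.0
```

View pics/w5.png

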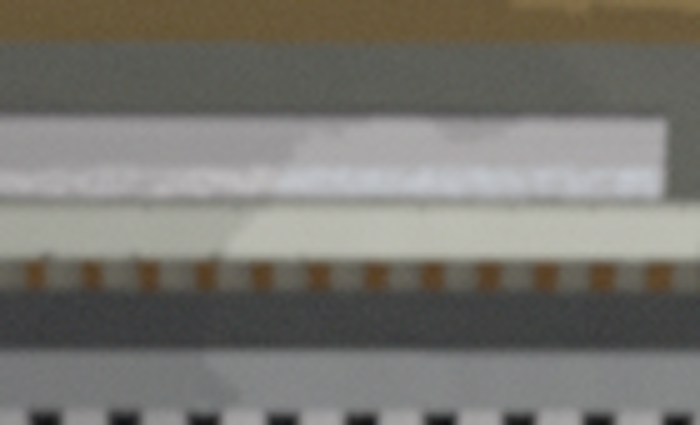

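The lip's panel front is 13.4 mm ahead of the bench face (home is 14 mm), so the drawer is seated. Now the near can.

Emit:
step_arm([
  [-30,-7,-5,0,0],
  [-65,-14,-8,0,0],
  [-100,-21,-8,0,0],
  [-135,-28,-8,0,0],
  [-170,-36,-8,0,0],
  [-205,-43,-8,0,0],
  [-240,-50,-8,0,0],
  [-275,-57,-8,0,0],
  [-305,-64,-8,0,0],
  [-330,-69,-8,0,0],
  [-343,-73,-8,0,0],
  [-343,-73,-8,0,0],
  [-343,-73,-8,0,0],
  [-343,-73,-8,0,0],
])

```text
t: 7.1
eef_pos: [0.4373, -0.2896, 0.2092]
tool_rot: [-0.001, 0.666, 0.746, -0.0]
contact_force: [0.3, 0.4, 0.2]
gripper_width: 0.996
```

```bash
python3 -c "
from h import *
W=bot.read_camera('wrist');cv2.imwrite('pics/w6.png',W['frame'][:,:,::-1])
P=cloud(W)
m=(P[...,2]>.04)&(P[...,2]<.16)&(abs(P[...,0]-.44)<.06)&(abs(P[...,1]+.29)<.06)&(W['z_map']>0.14)
q=P[m];print(len(q),q.min(0),q.max(0))
n=q[q[:,2]>.146];print('noz',len(n),n.mean(0))
d=q[(q[:,2]>.11)&(q[:,2]<.12)];print(d.min(0),d.max(0))
go((.438,-.291,.104),ang=96.5)
"
```

```text
4652 [ 0.4113 -0.3188  0.0402] [ 0.4651 -0.2656  0.1519]
noz 491 [ 0.4371 -0.2923  0.1498]
[ 0.4113 -0.3188  0.1101] [ 0.4651 -0.2656  0.12  ]
t 7.15 p [ 0.4375 -0.2893  0.2094] ang 96.59 z [-0.0012  0.0011 -1.    ] F [-0.0763  0.9372  0.7941] w 1.002
(0.438, -0.291, 0.104) -> shift mm [ -1.8   0.4 105.4]
spin 0.1
```

View pics/w6.png

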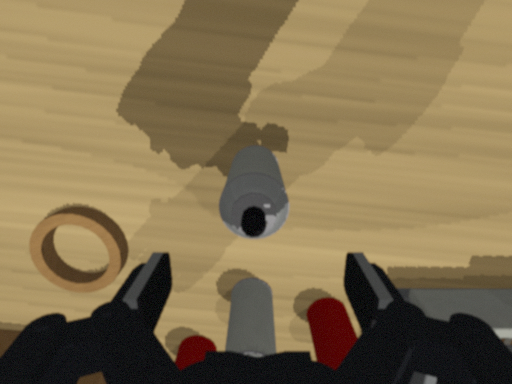

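Emit:
step_arm([
  [-3,0,15,0,0],
  [-3,0,40,0,0],
  [-3,0,65,0,0],
  [-3,0,85,0,0],
  [-3,0,97,0,0],
  [-3,0,105,0,0],
  [-3,0,105,0,0],
  [-3,0,105,0,0],
])

```text
t: 7.82
eef_pos: [0.4381, -0.2938, 0.1056]
tool_rot: [0.0, 0.666, 0.746, 0.0]
contact_force: [0.2, -0.4, -0.9]
gripper_width: 0.999
```

```bash
python3 -c "
from h import *
W=bot.read_camera('wrist');cv2.imwrite('pics/w7.png',W['frame'][:,:,::-1])
go((.438,-.292,.104),ang=96.5)
weigh(10)
"
```

```text
t 7.87 p [ 0.4384 -0.2941  0.1061] ang 96.5 z [ 0.0013 -0.0005 -1.    ] F [0.0279 0.3421 0.712 ] w 1.003
(0.438, -0.292, 0.104) -> shift mm [ 2.1 -0.2  2.1]
spin -0.0
F,tau mean [ -0.3148   0.0214   0.0294 -45.7099 -18.9373] std [0.5409 0.4665 0.3865 0.2383 0.0791] t 8.3667
```

View pics/w7.png

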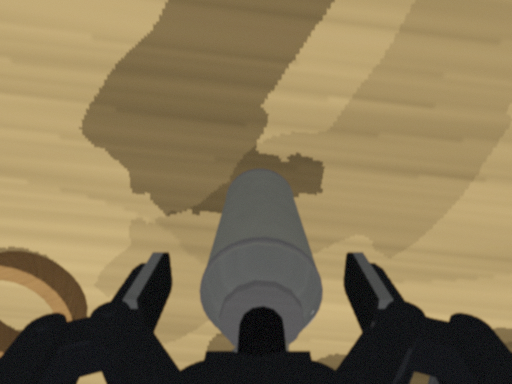

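Emit:
step_arm([
  [1,0,2,0,0.15],
  [1,0,2,0,0.25],
  [1,0,2,0,0.35],
  [1,0,2,0,0.45],
  [1,0,2,0,0.6],
  [1,0,2,0,0.6],
  [1,0,2,0,0.6],
  [1,0,2,0,0.6],
], newtons=40)

```text
t: 9.03
eef_pos: [0.4376, -0.2928, 0.1034]
tool_rot: [-0.0, 0.666, 0.746, 0.0]
contact_force: [-1.3, 2.0, 3.6]
gripper_width: 0.613
```

```bash
python3 -c "
from h import *
go(ang=96.5)
W=bot.read_camera('wrist');cv2.imwrite('pics/w8.png',W['frame'][:,:,::-1])
weigh(10)
"
```

```text
t 9.03 p [ 0.4376 -0.2928  0.1034] ang 96.49 z [-0.      0.0003 -1.    ] F [-1.3128  2.0316  3.6408] w 0.613
spin -0.0
F,tau mean [ -1.3144   2.0468   5.0522 -43.8554 -18.8251] std [0.4876 0.6362 0.55   0.1387 0.0023] t 9.5833
```

View pics/w8.png

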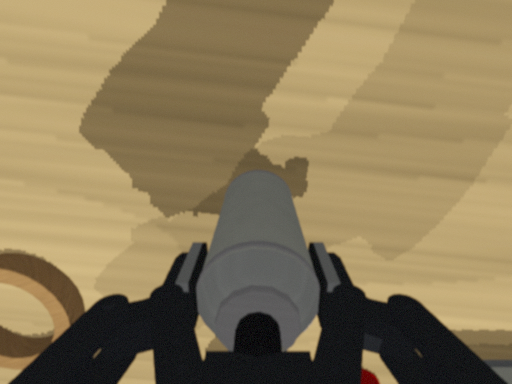

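Emit:
step_arm([
  [0,0,-3,0,0.6],
  [0,0,-8,0,0.6],
  [0,0,-16,0,0.6],
  [0,0,-26,0,0.6],
  [0,0,-36,0,0.6],
  [0,0,-45,0,0.6],
  [0,0,-52,0,0.6],
  [0,0,-57,0,0.6],
  [0,0,-60,0,0.6],
  [0,0,-60,0,0.6],
  [0,0,-60,0,0.6],
  [0,0,-60,0,0.6],
])

```text
t: 10.58
eef_pos: [0.4374, -0.2927, 0.1629]
tool_rot: [-0.0, 0.666, 0.746, -0.0]
contact_force: [1.0, 0.6, -2.8]
gripper_width: 0.611
```

```bash
python3 -c "
from h import *
go(ang=96.5)
weigh(20)
W=bot.read_camera('side');cv2.imwrite('pics/s9.png',W['frame'][:,:,::-1])
"
```

```text
t 10.58 p [ 0.4374 -0.2927  0.1629] ang 96.49 z [-0.0007  0.0003 -1.    ] F [ 0.9835  0.6081 -2.7531] w 0.611
spin -0.0
F,tau mean [  0.0386  -0.1095  -2.7852 -43.5994 -22.9122] std [0.4744 0.5781 0.5533 0.0704 0.0207] t 11.5833
```

View pics/s9.png

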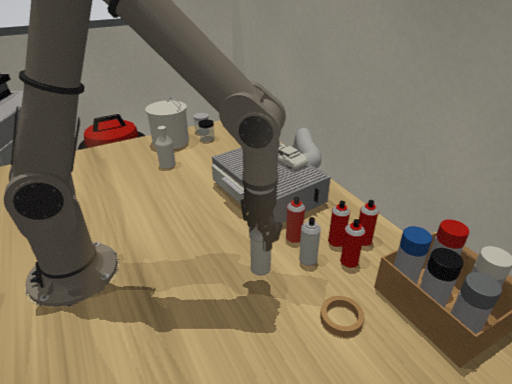

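Near can: 2.79 N, about 284 g. I'll set it down gently, then lift the other.

Emit:
step_arm([
  [0,0,4,0,0.6],
  [0,0,12,0,0.6],
  [0,0,21,0,0.6],
  [0,0,30,0,0.6],
  [0,0,38,0,0.6],
  [0,0,45,0,0.6],
  [0,0,50,0,0.6],
  [0,0,53,0,0.6],
  [0,0,55,0,0.6],
  [0,0,56,0,0.6],
  [0,0,57,0,0.6],
  [0,0,57.5,0,0.6],
  [0,0,58,0,0.6],
  [0,0,58.5,0,0.6],
  [0,0,58.5,0,0.6],
])

```text
t: 12.88
eef_pos: [0.4377, -0.2929, 0.1049]
tool_rot: [0.0, 0.666, 0.746, 0.0]
contact_force: [0.3, 0.3, -3.3]
gripper_width: 0.609
```

```bash
python3 -c "
from h import *
go(ang=96.5)
weigh(6)
"
```

```text
t 12.88 p [ 0.4377 -0.2929  0.1049] ang 96.49 z [ 0.0002  0.     -1.    ] F [ 0.297   0.3164 -3.2861] w 0.609
spin -0.0
F,tau mean [  0.3537  -0.1382  -3.228  -47.1372 -19.6971] std [0.5477 0.1866 0.1664 0.015  0.0034] t 13.1833
```

Still hanging, so I'll go lower in half-millimetre steps.

Emit:
step_arm([
  [0,0,0.5,0,0.6],
  [0,0,1,0,0.6],
  [0,0,1.5,0,0.6],
  [0,0,1.5,0,0.6],
])

```text
t: 13.52
eef_pos: [0.4377, -0.2929, 0.1034]
tool_rot: [0.0, 0.666, 0.746, 0.0]
contact_force: [0.4, 0.5, -0.6]
gripper_width: 0.607
```

Emit:
step_arm([
  [0,0,0.3,0,0.6],
  [0,0,0.6,0,0.6],
  [0,0,0.6,0,0.6],
])

```text
t: 13.77
eef_pos: [0.4378, -0.293, 0.1033]
tool_rot: [0.0, 0.666, 0.746, 0.0]
contact_force: [-1.4, 1.3, 6.5]
gripper_width: 0.612
```

Emit:
step_arm([
  [0,0,0,0,0.38],
  [0,0,0,0,0.36],
  [0,0,0,0,0.34],
  [0,0,0,0,0.3],
  [0,0,0,0,0.2],
  [0,0,0,0,0.1],
  [0,0,0,0,0],
  [0,0,0,0,0],
  [0,0,0,0,0],
])

```text
t: 14.52
eef_pos: [0.4376, -0.2929, 0.1027]
tool_rot: [0.0, 0.666, 0.746, 0.0]
contact_force: [0.4, 0.0, 0.7]
gripper_width: 1.001
```

Emit:
step_arm([
  [0,0,-5,0,0],
  [0,0,-15,0,0],
  [0,0,-35,0,0],
  [0,0,-60,0,0],
  [0,0,-85,0,0],
  [0,0,-103,0,0],
  [0,0,-110,0,0],
  [0,0,-110,0,0],
])

```text
t: 15.18
eef_pos: [0.4386, -0.2935, 0.2149]
tool_rot: [0.002, 0.666, 0.746, 0.001]
contact_force: [-0.9, -0.4, -0.5]
gripper_width: 1.002
```

```bash
python3 -c "
from h import *
go((.605,-.276,.213),ang=120)
W=bot.read_camera('wrist');cv2.imwrite('pics/w10.png',W['frame'][:,:,::-1])
P=cloud(W)
for c in ((.438,-.292),(.605,-.276)):
  m=(P[...,2]>.105)&(P[...,2]<.16)&(abs(P[...,0]-c[0])<.045)&(abs(P[...,1]-c[1])<.05)&(W['z_map']>0.14)
  q=P[m];print(len(q),q.min(0),q.max(0)) if len(q) else 0
"
```

```text
t 15.18 p [ 0.4386 -0.2935  0.2149] ang 96.48 z [ 0.0041 -0.0013 -1.    ] F [-0.8918 -0.3893 -0.5495] w 1.002
(0.605, -0.276, 0.213) -> shift mm [ -1.3 167.3   2.5]
spin -23.5
3644 [ 0.4118 -0.319   0.105 ] [ 0.465  -0.2657  0.152 ]
678 [ 0.5785 -0.3034  0.105 ] [ 0.6    -0.2549  0.1237]
```

View pics/w10.png

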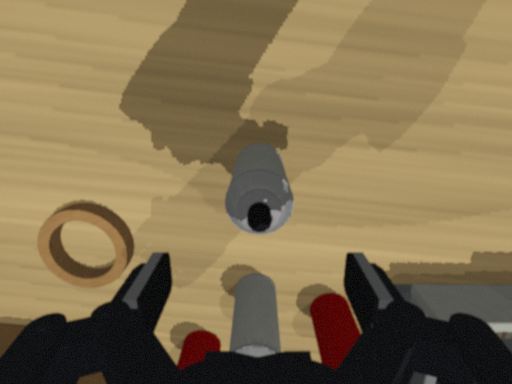

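The near can stands upright where it was (nozzle at (259,215)). On to the far white can.

Emit:
step_arm([
  [0,15,0,-3,0],
  [0,40,0,-7,0],
  [0,70,0,-12,0],
  [0,100,0,-16,0],
  [0,125,0,-20,0],
  [0,145,0,-23.5,0],
  [0,160,0,-23.5,0],
  [-1,167,0,-23.5,0],
  [-1,167,0,-23.5,0],
  [-1,167,0,-23.5,0],
  [-1,167,0,-23.5,0],
])

```text
t: 16.15
eef_pos: [0.6021, -0.2757, 0.2121]
tool_rot: [-0.001, 0.501, 0.866, -0.0]
contact_force: [-0.6, -0.6, -0.1]
gripper_width: 0.995
```

```bash
python3 -c "
from h import *
W=bot.read_camera('wrist');cv2.imwrite('pics/w11.png',W['frame'][:,:,::-1])
P=cloud(W)
for c in ((.605,-.276),(.623,-.176),(.703,-.343),(.728,-.255)):
  m=(P[...,2]>.105)&(P[...,2]<.16)&(abs(P[...,0]-c[0])<.045)&(abs(P[...,1]-c[1])<.045)&(W['z_map']>0.14)
  q=P[m]
  if len(q): print(len(q),q.min(0),q.max(0),(q.min(0)+q.max(0))/2)
go((.605,-.277,.104),ang=120)
"
```

```text
3690 [ 0.5793 -0.3046  0.105 ] [ 0.6328 -0.2513  0.1516] [ 0.6061 -0.2779  0.1283]
1668 [ 0.5978 -0.2033  0.1051] [ 0.6515 -0.1653  0.1515] [ 0.6246 -0.1843  0.1283]
2534 [ 0.6782 -0.3694  0.105 ] [ 0.7219 -0.3268  0.1516] [ 0.7001 -0.3481  0.1283]
2837 [ 0.7017 -0.2831  0.1051] [ 0.7527 -0.2297  0.1514] [ 0.7272 -0.2564  0.1283]
t 16.2 p [ 0.6022 -0.2757  0.2124] ang 119.89 z [-0.0012  0.0001 -1.    ] F [-0.0204  0.7673  0.2501] w 1.001
(0.605, -0.277, 0.104) -> shift mm [ -2.6   1.9 108.4]
spin -0.1
```

View pics/w11.png

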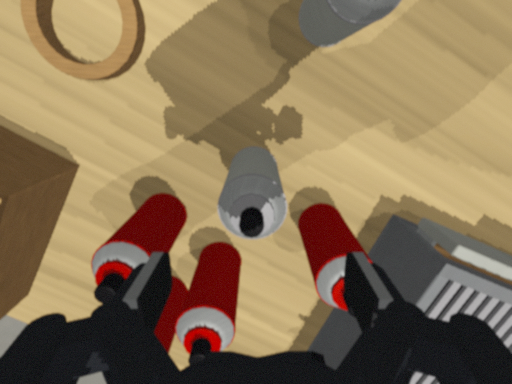

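The white can sits between the jaws' planes at (252,190), with reds at (140,235), (210,290) and (330,250) clear of the finger paths. I'll descend.

Emit:
step_arm([
  [-4,2,15,0,0],
  [-4,2,40,0,0],
  [-4,2,65,0,0],
  [-4,2,85,0,0],
  [-4,2,98,0,0],
  [-4,2,108,0,0],
  [-4,2,108.5,0,0],
  [-4,2,108.5,0,0],
  [-4,2,108.5,0,0],
])

```text
t: 16.95
eef_pos: [0.6081, -0.2781, 0.1053]
tool_rot: [0.001, 0.5, 0.866, 0.0]
contact_force: [-0.2, -0.2, 0.6]
gripper_width: 0.998
```

```bash
python3 -c "
from h import *
W=bot.read_camera('wrist');cv2.imwrite('pics/w12.png',W['frame'][:,:,::-1])
go((.606,-.278,.1035),ang=120)
weigh(10)
"
```

```text
t 17.0 p [ 0.6082 -0.278   0.1056] ang 119.97 z [ 0.0023 -0.0008 -1.    ] F [-0.3142 -0.3076  1.0778] w 1.0
(0.606, -0.278, 0.1035) -> shift mm [ 1.1 -1.9  2.1]
spin -0.0
F,tau mean [ -0.2065   0.0461  -0.064  -61.52   -22.52  ] std [0.2878 0.3801 0.3518 0.1824 0.0508] t 17.5
```

View pics/w12.png

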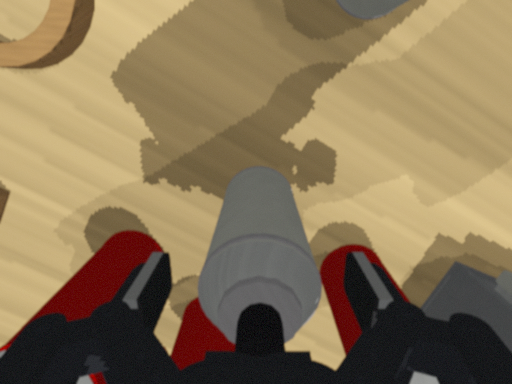

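```bash
python3 -c "
from h import *
go((.606,-.278,.1035),ang=120)
"
```

```text
t 17.5 p [ 0.6074 -0.2775  0.1042] ang 119.98 z [ 0.  0. -1.] F [-0.0023 -0.3179 -0.0283] w 0.999
(0.606, -0.278, 0.1035) -> shift mm [ 0.3 -1.5  0.7]
spin -0.0
```

Emit:
step_arm([
  [0,-1,0,0,0.15],
  [0,-1,0,0,0.25],
  [0,-1,0,0,0.35],
  [0,-1,0,0,0.45],
  [0,-1,0,0,0.6],
  [0,-1,0,0,0.6],
  [0,-1,0,0,0.6],
  [0,-1,0,0,0.6],
], newtons=40)

```text
t: 18.17
eef_pos: [0.6067, -0.2782, 0.1044]
tool_rot: [0.0, 0.5, 0.866, 0.0]
contact_force: [0.3, 0.1, 1.5]
gripper_width: 0.61
```

Emit:
step_arm([
  [0,0,-3,0,0.6],
  [0,0,-8,0,0.6],
  [0,0,-16,0,0.6],
  [0,0,-26,0,0.6],
  [0,0,-36,0,0.6],
  [0,0,-45,0,0.6],
  [0,0,-52,0,0.6],
  [0,0,-57,0,0.6],
  [0,0,-60,0,0.6],
  [0,0,-60,0,0.6],
  [0,0,-60,0,0.6],
  [0,0,-60,0,0.6],
])

```text
t: 19.17
eef_pos: [0.6062, -0.2778, 0.1636]
tool_rot: [-0.001, 0.5, 0.866, -0.0]
contact_force: [0.0, 0.1, -0.4]
gripper_width: 0.607
```

```bash
python3 -c "
from h import *
go(ang=120)
weigh(20)
W=bot.read_camera('side');cv2.imwrite('pics/s13.png',W['frame'][:,:,::-1])
"
```

```text
t 19.17 p [ 0.6062 -0.2778  0.1636] ang 119.98 z [-0.0009  0.0004 -1.    ] F [ 0.0296  0.0757 -0.4312] w 0.607
spin -0.0
F,tau mean [ -0.0753  -0.075   -0.8872 -59.8572 -24.9766] std [0.4375 0.6255 0.7002 0.0831 0.0255] t 20.1667
```

View pics/s13.png

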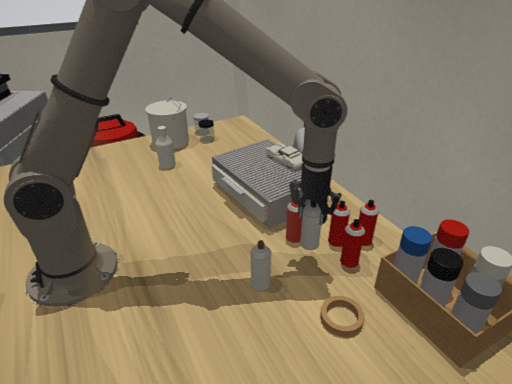

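The far can is lifted (its foot is at (312,247), was at row 265) and reads 0.89 N, so it is the lighter. I'll set it back gently.

Emit:
step_arm([
  [0,0,4,0,0.6],
  [0,0,12,0,0.6],
  [0,0,21,0,0.6],
  [0,0,30,0,0.6],
  [0,0,38,0,0.6],
  [0,0,45,0,0.6],
  [0,0,50,0,0.6],
  [0,0,53,0,0.6],
  [0,0,55,0,0.6],
  [0,0,56,0,0.6],
  [0,0,57,0,0.6],
  [0,0,57.5,0,0.6],
  [0,0,58,0,0.6],
  [0,0,58.5,0,0.6],
  [0,0,58.5,0,0.6],
])

```text
t: 21.47
eef_pos: [0.6066, -0.278, 0.1058]
tool_rot: [0.0, 0.5, 0.866, 0.0]
contact_force: [0.3, 0.2, -0.3]
gripper_width: 0.611
```

Emit:
step_arm([
  [0,0,0.4,0,0.6],
  [0,0,0.8,0,0.6],
  [0,0,0.8,0,0.6],
  [0,0,0.8,0,0.6],
])

```text
t: 21.8
eef_pos: [0.6065, -0.278, 0.1049]
tool_rot: [-0.0, 0.5, 0.866, 0.0]
contact_force: [0.3, -0.2, -1.3]
gripper_width: 0.612
```

Emit:
step_arm([
  [0,0,0.4,0,0.6],
  [0,0,0.8,0,0.6],
  [0,0,0.8,0,0.6],
  [0,0,0.8,0,0.6],
])

```text
t: 22.13
eef_pos: [0.6066, -0.278, 0.1044]
tool_rot: [0.0, 0.5, 0.866, 0.0]
contact_force: [-0.6, 0.3, 2.6]
gripper_width: 0.609
```

```bash
python3 -c "
from h import *
go(ang=120)
weigh(6)
"
```

```text
t 22.13 p [ 0.6066 -0.278   0.1044] ang 119.98 z [ 0.0003  0.     -1.    ] F [-0.5782  0.2689  2.6471] w 0.609
spin -0.0
F,tau mean [ -1.243    0.5277   3.8418 -59.3873 -22.026 ] std [0.6242 0.4232 0.7568 0.3279 0.1011] t 22.4333
```

Fz turned positive, so the can is on the table. I'll release it, rise, and return to the heavy can.

Emit:
step_arm([
  [0,0,0,0,0.38],
  [0,0,0,0,0.36],
  [0,0,0,0,0.34],
  [0,0,0,0,0.3],
  [0,0,0,0,0.2],
  [0,0,0,0,0.1],
  [0,0,0,0,0],
  [0,0,0,0,0],
  [0,0,0,0,0],
])

```text
t: 23.18
eef_pos: [0.6065, -0.278, 0.1041]
tool_rot: [0.0, 0.5, 0.866, 0.0]
contact_force: [-0.7, 0.9, 0.4]
gripper_width: 1.001
```

Emit:
step_arm([
  [0,0,-5,0,0],
  [0,0,-15,0,0],
  [0,0,-35,0,0],
  [0,0,-60,0,0],
  [0,0,-85,0,0],
  [0,0,-103,0,0],
  [0,0,-110,0,0],
  [0,0,-110,0,0],
  [0,0,-110,0,0],
])

```text
t: 23.93
eef_pos: [0.6064, -0.2778, 0.214]
tool_rot: [0.0, 0.5, 0.866, 0.0]
contact_force: [0.1, 0.1, -0.6]
gripper_width: 0.997
```

```bash
python3 -c "
from h import *
W=bot.read_camera('wrist')
P=cloud(W)
m=(P[...,2]>.105)&(P[...,2]<.16)&(abs(P[...,0]-.606)<.045)&(abs(P[...,1]+.278)<.045)&(W['z_map']>0.14)
q=P[m];print((q.min(0)+q.max(0))/2,q.max(0)[2])
go((.438,-.293,.213),ang=96.5)
"
```

```text
[ 0.6063 -0.2779  0.1286] 0.15219780229174265
t 23.98 p [ 0.606  -0.2776  0.2131] ang 119.99 z [-0.0014  0.0007 -1.    ] F [ 0.0114 -0.5168 -0.8941] w 1.003
(0.438, -0.293, 0.213) -> shift mm [  70.6 -153.2    0.3]
spin 23.5
```

Emit:
step_arm([
  [7,-15,0,4,0],
  [18,-40,0,8,0],
  [32,-70,0,12,0],
  [46,-100,0,16,0],
  [58,-125,0,20,0],
  [66,-143,0,23.5,0],
  [70.5,-153,0,23.5,0],
  [70.5,-153,0,23.5,0],
  [70.5,-153,0,23.5,0],
  [70.5,-153,0,23.5,0],
])

```text
t: 24.82
eef_pos: [0.4404, -0.2929, 0.2139]
tool_rot: [0.0, 0.665, 0.747, 0.0]
contact_force: [0.5, 0.0, 0.3]
gripper_width: 0.998
```

```bash
python3 -c "
from h import *
for i in range(3): W=bot.read_camera('wrist')
P=cloud(W)
m=(P[...,2]>.105)&(P[...,2]<.16)&(abs(P[...,0]-.438)<.045)&(abs(P[...,1]+.293)<.045)&(W['z_map']>0.14)
q=P[m];print((q.min(0)+q.max(0))/2,q.max(0)[2])
go((.438,-.2925,.1035),ang=96.5)
"
```

```text
[ 0.4385 -0.2925  0.1284] 0.15187260416427917
t 24.97 p [ 0.44   -0.2931  0.2139] ang 96.6 z [ 0.     -0.0003 -1.    ] F [ 0.5599  0.5983 -0.4231] w 0.997
(0.438, -0.2925, 0.1035) -> shift mm [  0.9  -1.9 110.4]
spin 0.1
```

Emit:
step_arm([
  [0.5,-1.5,15,0,0],
  [0.5,-1.5,40,0,0],
  [0.5,-1.5,65,0,0],
  [0.5,-1.5,87,0,0],
  [0.5,-1.5,100,0,0],
  [0.5,-1.5,108,0,0],
  [0.5,-1.5,110,0,0],
  [0.5,-1.5,110,0,0],
  [0.5,-1.5,110,0,0.15],
  [0.5,-1.5,110,0,0.25],
  [0.5,-1.5,110,0,0.35],
  [0.5,-1.5,110,0,0.45],
  [0.5,-1.5,110,0,0.6],
  [0.5,-1.5,110,0,0.6],
  [0.5,-1.5,110,0,0.6],
  [0.5,-1.5,110,0,0.6],
], newtons=45)

```text
t: 26.3
eef_pos: [0.4379, -0.2933, 0.1052]
tool_rot: [0.001, 0.666, 0.746, 0.0]
contact_force: [-0.5, 1.4, 4.4]
gripper_width: 0.608
```

Emit:
step_arm([
  [0,0,-3,0,0.6],
  [0,0,-8,0,0.6],
  [0,0,-16,0,0.6],
  [0,0,-26,0,0.6],
  [0,0,-40,0,0.6],
  [0,0,-60,0,0.6],
  [0,0,-80,0,0.6],
  [0,0,-105,0,0.6],
  [0,0,-130,0,0.6],
  [0,0,-155,0,0.6],
  [0,0,-175,0,0.6],
  [0,0,-190,0,0.6],
  [0,0,-195,0,0.6],
  [0,0,-195,0,0.6],
  [0,0,-195,0,0.6],
])

```text
t: 27.55
eef_pos: [0.4368, -0.2928, 0.2987]
tool_rot: [-0.0, 0.666, 0.746, 0.0]
contact_force: [-0.6, -0.4, -3.8]
gripper_width: 0.606
```

```bash
python3 -c "
from h import *
weigh(6)
W=bot.read_camera('wrist');cv2.imwrite('pics/w14.png',W['frame'][:,:,::-1])
W=bot.read_camera('side');cv2.imwrite('pics/s14.png',W['frame'][:,:,::-1])
C=np.array([.6777,.0794]);x=np.array([np.cos(np.radians(6.5)),np.sin(np.radians(6.5))]);s=C-.055*x;print(s)
go((s[0],s[1],.298),(s[0],s[1],.262),ang=96.5)
"
```

```text
F,tau mean [ -0.1146  -0.1233  -3.1261 -36.8195 -29.079 ] std [0.3541 0.4269 0.3608 0.3006 0.2267] t 27.85
[0.6231 0.0732]
t 27.95 p [ 0.437  -0.2931  0.2986] ang 96.47 z [-0.0009  0.0002 -1.    ] F [-1.1138  0.6419 -2.6052] w 0.605
(np.float64(0.6230535479377877), np.float64(0.07317382324276513), 0.298) -> shift mm [342.9 226.1   0.5]
(np.float64(0.6230535479377877), np.float64(0.07317382324276513), 0.262) -> shift mm [342.9 226.2  36.5]
spin -0.0
```

View pics/s14.png

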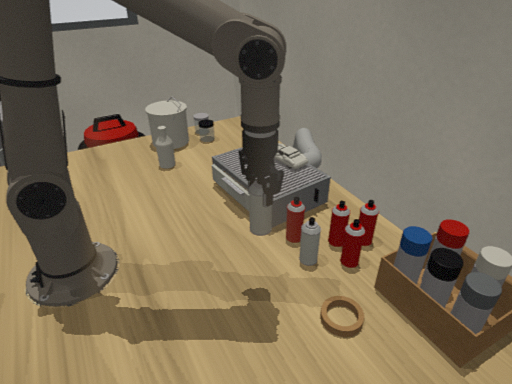

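View pics/w14.png

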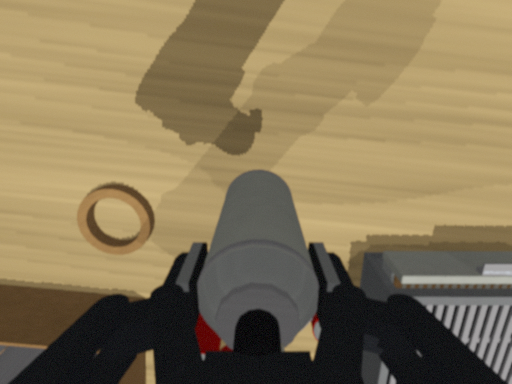

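Emit:
step_arm([
  [8,5,0,0,0.6],
  [25,16,0,0,0.6],
  [48,32,0,0,0.6],
  [73,48,0,0,0.6],
  [98,65,0,0,0.6],
  [123,81,0,0,0.6],
  [148,98,0,0,0.6],
  [173,114,0,0,0.6],
  [198,131,0,0,0.6],
  [223,147,0,0,0.6],
  [248,164,0,0,0.6],
  [272,179,0,0,0.6],
  [294,194,0,0,0.6],
  [313,206,0,0,0.6],
  [327,216,0,0,0.6],
  [337,222,0,0,0.6],
  [343,226,0,0,0.6],
  [343,226,0,0,0.6],
  [343,226,0,0,0.6],
])

```text
t: 29.53
eef_pos: [0.6228, 0.0722, 0.299]
tool_rot: [0.0, 0.666, 0.746, -0.0]
contact_force: [-0.1, -0.1, -2.7]
gripper_width: 0.609
```

Emit:
step_arm([
  [0,0,3,0,0.6],
  [0,0,8,0,0.6],
  [0,0,14,0,0.6],
  [0,0,20,0,0.6],
  [0,0,26,0,0.6],
  [0,0,31,0,0.6],
  [0,0,35,0,0.6],
  [0,0,37,0,0.6],
  [0,0,37,0,0.6],
  [0,0,37,0,0.6],
  [0,0,37,0,0.6],
  [0,0,37,0,0.6],
])

```text
t: 30.53
eef_pos: [0.6233, 0.0733, 0.2625]
tool_rot: [0.0, 0.666, 0.746, 0.0]
contact_force: [-0.1, -1.0, -2.3]
gripper_width: 0.609
```

```bash
python3 -c "
from h import *
weigh(6)
for n in ('wrist','side','top'):
  W=bot.read_camera(n);cv2.imwrite('pics/%s15.png'%n,W['frame'][:,:,::-1])
  P=cloud(W)
  if n=='wrist':
    m=(abs(P[...,0]-.623)<.06)&(abs(P[...,1]-.073)<.045)&(P[...,2]>.14)&(P[...,2]<.235); q=P[m]; print('can low',q[:,2].min(), np.percentile(q,[0,2,98,100],axis=0))
  if n=='side':
    for c in ((.606,-.278),):
      m=(P[...,2]>.105)&(P[...,2]<.16)&(abs(P[...,0]-c[0])<.045)&(abs(P[...,1]-c[1])<.045); q=P[m]; print((q.min(0)+q.max(0))/2,q.max(0)[2])
    m=(abs(P[...,0]-.623)<.035)&(abs(P[...,1]-.073)<.035)&(P[...,2]>.135)&(P[...,2]<.23); q=P[m]; print('can side',q.min(0),q.max(0))
go(ang=96.5); print(bot.get_obs()['joint_vel'])
"
```

```text
F,tau mean [  0.206    0.1912  -3.0222 -53.4337 -28.6426] std [0.356  0.2313 0.4253 0.0357 0.0105] t 30.8333
can low 0.15579372105145634 [[0.5969 0.0476 0.1558]
 [0.5977 0.0497 0.1599]
 [0.6139 0.0959 0.2341]
 [0.6205 0.0984 0.235 ]]
[ 0.6059 -0.281   0.129 ] 0.15236267917205135
can side [0.5968 0.0452 0.1572] [0.6461 0.0837 0.23  ]
t 30.98 p [0.6231 0.0732 0.2621] ang 96.48 z [ 0.  0. -1.] F [-1.1073  0.6426 -2.838 ] w 0.608
spin -0.0
[-0.0001  0.0004  0.0006 -0.0006  0.0011  0.      0.    ]
```

View pics/side15.png

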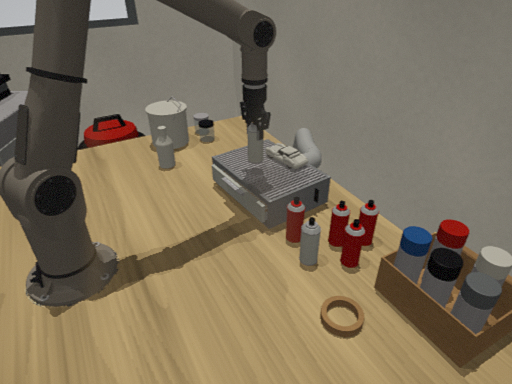

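View pics/wrist15.png

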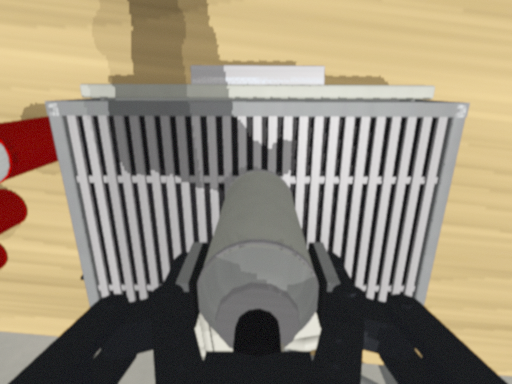

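View pics/top15.png

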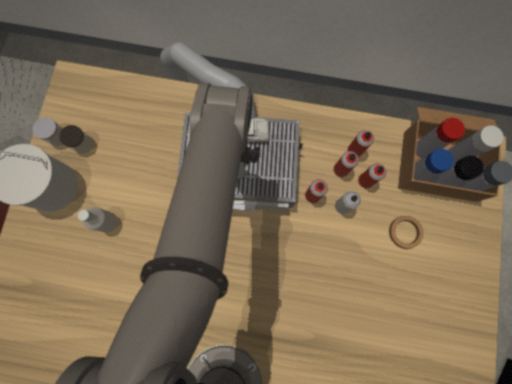

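The can hangs upright over the front half of the grille with its foot about 41 mm above it. The lighter can, car, bottle, tape and drawer are all in place, so I'm handing in.

```bash
python3 -c "
from h import *
print(bot.hand_in()); go()"
```

```text
the job is handed in; nothing more can be done
None
the job is handed in; nothing more can be done
```

The job is done and handed in at about 31 s of the 72 s allowed.

- **Drawer:** I pushed it to its stop. The tool stalled while the force rose to about 17 N, above the catch's 8 N. The panel then measured 13.4 mm ahead of the bench face; the home position is 14 mm.
- **Cans:** The can nearer the robot weighed about 2.8 N when lifted, and read about 3.1 N on the second lift. The farther can weighed about 0.9 N. I set both down gently. The lighter one stands upright where it was, to within about 1 mm in the wrist view after its release. The last side view read it 3 mm off in y, within what I'd expect from a one-sided view.
- **Final hold:** The heavier can is held upright and still at (0.623, 0.073), over the middle of the grille's front half and ahead of the car. Its foot is about 41 mm above the grille, and the force reads about 3.0 N.
- **Car, bottle, tape and red cans:** In the last camera views they looked where they started. I did not re-measure their positions.

The force reading scatters by about 0.5 N per sample. The difference of nearly 2 N between the cans is well outside that. No check failed.

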